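# Hang the red angle template in the gap on the gauge rack

### The arm

A 6-joint arm with a two-finger parallel gripper is mounted at the origin on the work surface. World frame = base frame: x ahead of the robot, y to its left, z up, the work surface at z = 0. Lengths are in m, angles in degrees, forces in N, time in s.
With the tool pointing down it reaches from about 0.35 to 0.875 m from the base axis. Payload 4.2 kg.
Tool frame: the origin (TCP) lies between the finger pads; the fingertips stand 11 mm ahead of it and the grasp point (between the pads) lies 8 mm behind it; z points along the fingers, y is the direction in which the jaws open and shut (so a half turn about z gives the same grasp; the last joint's range is limited). The gripper opens to 87 mm and grips with 3 to 60 N. Pads are 19 mm wide; open, the fingers measure 117 mm over their backs; the gripper's body (75 mm by 190 mm) begins 51 mm behind the grasp point.
Start: joints at [-53.48, 22.042, 0.453, 0, -68.411, -14.817], TCP at [0.231, -0.581, 0.234] pointing down, gripper open.
Joint ranges: [-179.83, 179.83], [-69.29, 118.12], [-61.27, 80.66], [-181.25, 117.63], [-171.15, -9.14], [-177.46, 177.46]. Speed limits (degrees/s): [159.86, 159.86, 180, 180, 180, 180].

### API

Orientations are given as a 3x3 rotation matrix whose columns are the frame's x, y, z axes.
In Python, from station import sense, capture, get_calibration, finish_job, search_frame, cut_out gives the robot as it stands.
- The arm moves only by the tool arm_command, never from a script. Its argument "rows" is a list of rows, each an object with "fingers": the opening in per cent of the stroke, from 0 (shut) to 100 (fully open); "travel": the shift along the tool's x, y, z in cm, a list of three; "roll": the turn about the tool's z in degrees. A call has 1 to 10 rows; each row is the pose to reach, as a shift and turn from the pose commanded when the call began, along the tool's axes at that moment; what a row does not reach only later rows make up. A row lasts 1/10 s, in which the tool goes at most 50 mm and 8.59 degrees, less where a joint would pass 70% of its speed; a pose out of reach is approached as far as the arm can. A call with a gripper value outside its range is refused whole. The fingers move at their own pace and stop on an object; the grip force is fixed at half the most. Time passes only in rows, so rows that repeat a pose let the fingers close. It gives the time, the measured TCP pose, the force and the opening at its end, in the units of the state.
- sense(): the state, without advancing time (a new reading comes with each control period).
- capture(name): name is "side" or "top"; returns (picture, depth): 384x512x3 uint8, red, green, blue; 384x512 float32, m along the optical axis (not along the pixel's ray), 0 where there is no reading.
- get_calibration(name): a dict with "fov_y" (degrees; the focal length in pixels is half the picture's height over the tangent of half this angle, whatever the lens; pixels are square), "cx", "cy" (the principal point, pixels), "origin" and "attitude" of the camera in the world. Camera axes: x right, y down, z forward; pixel columns grow to the right and rows downward; lengths in m; the calibration is good to about 2 mm. A picture is of the moment at which its call begins. get_calibration takes no time and is no camera call.
- finish_job(): hands the job in, once; it reports no verdict.
Trained networks look in the newest picture that a camera, given by its name, has taken for a name from the list of things; names that differ only in an ending like _2 or _b are one class to them, and where a whole thing is asked for, a point or a joint stands for the part that bears it (a point fixed in the world has none). Each returns a list of dicts, best first, with "p" (0 to 1); they miss things now and then, are a little off and sometimes report something else, mostly with a low value. They report only what shows in the picture. A call takes as long as a camera call. They do not tell look-alikes from the thing itself.
- search_frame(camera, label): "position" ([x, y, z] in m, in world coordinates, good to about 4 mm: the middle of the surface that is visible of it).
- cut_out(camera, label): "mask" (384x512 bool, what is visible of it).
The state is a dict: "time_s": time; "joints": joint angles; "joint_velocities": joint speeds; "effort": joint torques, N m; "tcp_pos": TCP position; "ee_rot": TCP orientation; "wrist_force": force on the tool from outside, world axes, zero at the start; "moment": the same for the moment, N m; "gripper_width": opening from 0.0 (shut) to 1.0 (fully open).
Only numpy, scipy, OpenCV 4.12 (cv2) and the standard library are available. Lean on these libraries where they do the work, as an engineer would, in place of code of your own. Each camera call takes 0.05 s, during which the arm holds its last target. There are 200 camera calls.

### The job

Take the red club-angle template out of its wooden block and hang it on the gauge rack between the blue and the yellow one: lower it through the gap until its hook straddles the orange cushioned saddle, feel along the saddle's top towards the left (as seen from the robot) for the notch, and keep hold of it until the hook has sunk fully home and pressed down the small pin in the notch; then let go. Work gently: never press on the rack with 15 N or more, and leave the two neighbours hanging where they are.

Things in the scene. Friction and masses are not known exactly. Their poses are not given: they have to be found in the camera images.
- red_grip (a point): Centre of the red plastic handle, 18 (x) x 22 (y) x 44 mm high, by which the red template is taken. Template axes: z up, x from blade to hook tip, y across its width. The template is 139 mm high, about 180 g (varies); this point is 117 mm above its bottom end. It starts standing with its blade 30 mm deep in the wooden block's slot, about 3 mm play on each side.
- red_hook (a point): Middle of the underside of the red template's hook crown, 32 mm below the handle's centre (same axes). The hook is a 7 mm round steel rod: a level crown along x, mouth open downwards and 17 mm wide in x. Free tip 12 mm to +x, reaching 18 mm below this point. The handle begins 10 mm above this point.
- red_blade (a point): Centre of the red template's steel blade, 6 (x) x 26 (y) x 62 mm high; it hangs from the hook's other leg, 12 mm to -x and 54 mm below the hook's crown underside.
- holder_slot (a point): Centre of the mouth of the slot in the top face of the fixed wooden block (90 x 90 x 40 mm) where the red template stands at the start. Slot 12 mm (x) by 32 mm (y), 30 mm deep, z up.
- gap_mark (a point): Point on the fixed rack, on its rail's centre line between the hanging neighbours, 150 mm above the table. x: level, away from the robot, square to the rail; y: along the rail, left as the robot sees it; z up. Here an orange saddle, 10 mm thick in x, has its flat crest at this height give or take 8 mm (not measured). It yields on rubber about 1 mm per 6 N, in z and y.
- saddle_near (a point): Right-hand limit, 5 mm to +y of gap_mark, of where the centre of the saddle's only notch can be (not measured; same axes). The notch is 9 mm wide in y, 7 mm deep, open to the front, back and top. The crest reaches at least 6 mm to -y of gap_mark.
- saddle_far (a point): Left-hand limit, 17 mm to +y of gap_mark, of where the notch's centre can be. Hung, the red template has the same axes as the rack: blade in front (-x) of the rail, hook tip behind, crown across the saddle down in the notch. A steel rod 70 mm below the mark backs up the hanging blade.
- blue_grip (a point): Centre of the blue handle of the blue template, same shape and size as the red one, loosely hung by its hook on one side of the gap (either side). A neighbour on the right has its blade edge 18 mm to -y of gap_mark, one on the left 34 mm to +y; handle tops 49 mm above gap_mark.
- yellow_grip (a point): Centre of the yellow handle of the yellow template, same shape and size as the red one, loosely hung on the other side of the gap from the blue one.
- seat_pin (a joint): Small sprung steel presence pin in the floor of the saddle's notch (m): 0 = up, nothing in the notch; 0.004 = pressed flush with the notch floor by a hook that is fully home. Its spring is weak (under 1 N).
Not all that is in view belongs to the job. Of the things that look like the part that bears holder_slot, take the one that is farthest to the robot's right at the start.

How it is judged:
By the outcome, as a careful person would: the job done as asked, in the order asked, and still so for the second after the job is handed in, with the robot touching nothing.
It also fails if it takes over 61 s, if anything falls off the work surface, if the arm or the gripper's body presses on something with over 40 N, if the wrist force passes 120 N, or if a joint passes its speed limit or range.

## Working session

There is one attempt and no reset: what is moved stays moved. The work goes in short steps, Python scripts to look and compute and a tool call to move; the robot and the scene stay as the last step left them, time stands still between calls to the robot, and variables do not carry over. Pictures are saved under pics/ and viewed, about 8 in all and at most 12, crops included, and the job is handed in when it is done.

Besides the shell and the picture viewer there is one more tool, called after "Call:" by a JSON object that holds its "fn" and its "kwargs". arm_command: Moves the arm, as the interface text tells. Its arguments: {"type":"object","properties":{"rows":{"type":"array","items":{"type":"object","properties":{"fingers":{"type":"number"},"travel":{"type":"array","items":{"type":"number"}},"roll":{"type":"number"}}}}},"required":["rows"]}

```bash
mkdir -p pics; cat > h.py <<'E'
import numpy as np, cv2
from station import *
def cloud(name,d):
    c=get_calibration(name); h,w=d.shape; f=h/2/np.tan(np.radians(c["fov_y"])/2)
    v,u=np.mgrid[:h,:w]; P=np.stack([(u-c["cx"])/f*d,(v-c["cy"])/f*d,d],-1)
    return P@np.array(c["attitude"]).T+np.array(c["origin"])
def save(n,p): cv2.imwrite("pics/"+n,p[:,:,::-1])
E
python3 - <<'E'
from h import *
np.set_printoptions(precision=4,suppress=True)
ims=[]
for n in("side","top"):
    p,d=capture(n); np.savez(n+"0.npz",p=p,d=d); ims.append(p); print(n,get_calibration(n))
    for l in("red_grip","holder_slot","blue_grip","yellow_grip","gap_mark","red_blade"):
        print(l,[(np.round(r["position"],4),round(r["p"],2)) for r in search_frame(n,l)])
    save(n+"0.png",p)
print(sense())
E
```

```text
side {'fov_y': 53.12593813987324, 'cx': 253.93901428808726, 'cy': 193.38419332879218, 'origin': array([0.1927, 0.2872, 0.6401]), 'attitude': array([[-0.7306, -0.5152,  0.448 ],
       [-0.6827,  0.5597, -0.4696],
       [-0.0088, -0.649 , -0.7607]])}
red_grip [(array([ 0.4949, -0.1885,  0.1041]), 0.96)]
holder_slot [(array([ 0.4795, -0.1782,  0.0396]), 0.73), (array([ 0.3721, -0.032 ,  0.0422]), 0.72), (array([0.5462, 0.1978, 0.1508]), 0.53), (array([ 0.4923, -0.1883,  0.106 ]), 0.33)]
blue_grip [(array([0.5422, 0.1207, 0.1493]), 0.61)]
yellow_grip [(array([0.5472, 0.2035, 0.1493]), 0.82), (array([0.5483, 0.2186, 0.1088]), 0.46)]
gap_mark [(array([0.5527, 0.2194, 0.1075]), 0.85)]
red_blade [(array([ 0.4949, -0.1876,  0.1056]), 0.71)]
top {'fov_y': 53.123037591706634, 'cx': 259.44745292021486, 'cy': 189.2026626178399, 'origin': array([ 0.4001, -0.0293,  0.9876]), 'attitude': array([[ 0.0019, -0.9918,  0.1279],
       [-0.9997, -0.0047, -0.0219],
       [ 0.0223, -0.1278, -0.9915]])}
red_grip [(array([ 0.4975, -0.1907,  0.1169]), 0.74)]
holder_slot [(array([ 0.3753, -0.0396,  0.0395]), 0.94)]
blue_grip [(array([0.5392, 0.1168, 0.174 ]), 0.6)]
yellow_grip [(array([ 0.4932, -0.1924,  0.1164]), 0.68), (array([0.5471, 0.1911, 0.1769]), 0.56)]
gap_mark [(array([0.5506, 0.1565, 0.0786]), 0.55)]
red_blade [(array([ 0.4931, -0.1925,  0.1144]), 0.59)]
{'time_s': 0.7, 'joints': array([-53.4805,  22.0403,   0.4526,  -0.0013, -68.4112, -14.816 ]), 'joint_velocities': array([ 0.0294,  0.0814, -0.0164,  0.0571, -0.0116, -0.0791]), 'effort': array([ -0.    , -39.0328,  18.7587,   4.2238,   0.0155,  -0.    ]), 'tcp_pos': array([ 0.2311, -0.5807,  0.2336]), 'ee_rot': array([[-0.9291, -0.3698,  0.    ],
       [-0.3698,  0.9291, -0.    ],
       [-0.    , -0.    , -1.    ]]), 'wrist_force': array([ 0.7582,  0.4881, -0.2233]), 'moment': array([ 0.0104, -0.0545,  0.0238]), 'gripper_width': 1.0008747787671837}
```

```bash
python3 - <<'E'
import cv2,numpy as np
a=cv2.imread("pics/side0.png");b=cv2.imread("pics/top0.png")
cv2.imwrite("pics/both.png",cv2.resize(a,(800,600))); cv2.imwrite("pics/tb.png",cv2.resize(b,(800,600)))
E
```

```text
(no output)
```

View pics/both.png

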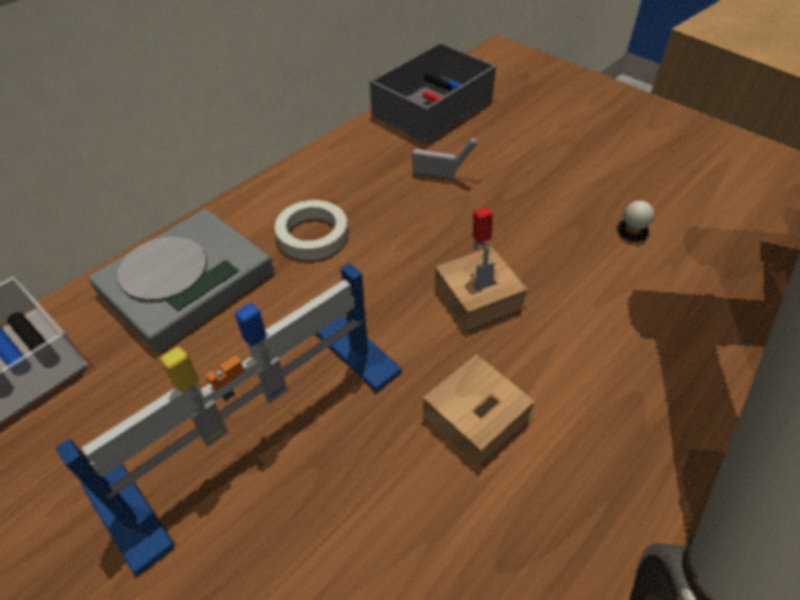

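View pics/tb.png

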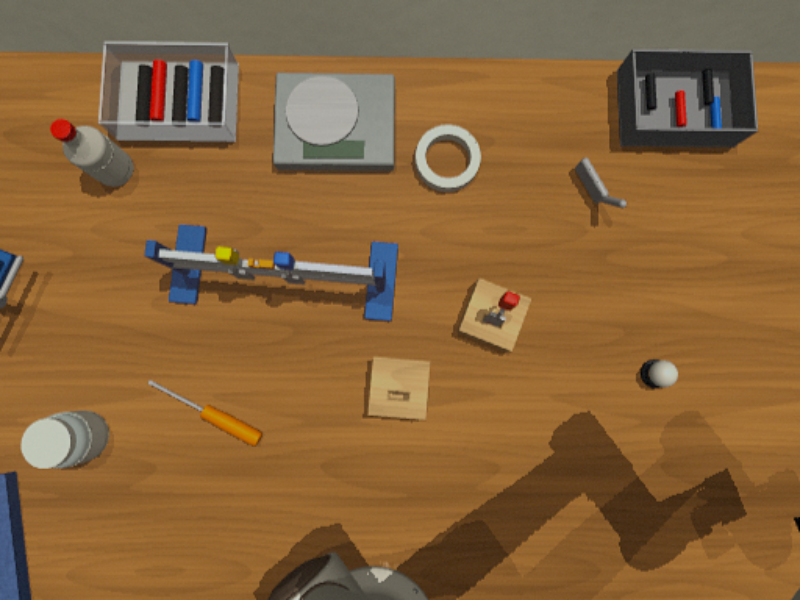

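The side picture shows the red template in the right-hand block (~485,270), a look-alike empty block (~480,405), and the rack with yellow on the left (180,370), blue on the right (250,325) and the orange saddle (225,373). The top picture agrees: red at (510,300) on a rotated block, rack ends at (165,255) and (380,270). Next I'll fit poses from the clouds.

```bash
cat > fit.py <<'E'
from h import *
np.set_printoptions(precision=4,suppress=True)
def stats(t,P):
    if len(P)<5: print(t,len(P));return
    print(t,len(P),"med",np.median(P,0),"lo",np.percentile(P,3,0),"hi",np.percentile(P,97,0))
def rect(t,P):
    r=cv2.minAreaRect((P[:,:2]*1000).astype(np.float32)); print(t,len(P),"rect mm",np.round(r[0],1),np.round(r[1],1),"ang",round(r[2],1))
for n in("top","side"):
    z=np.load(n+"0.npz"); p=z["p"]; W=cloud(n,z["d"]); hsv=cv2.cvtColor(p,cv2.COLOR_RGB2HSV).astype(int); H,S,V=hsv[...,0],hsv[...,1],hsv[...,2]
    X,Y,Z=W[...,0],W[...,1],W[...,2]; print("==",n)
    near=lambda c,r:(np.hypot(X-c[0],Y-c[1])<r)
    red=((H<6)|(H>174))&(S>150)&near((.49,-.19),.05)&(Z>.07)
    stats("red",W[red]); m=red&(Z>np.percentile(Z[red],97)-.004); stats("redtop",W[m]); rect("redtop",W[m])
    b=near((.48,-.18),.09)&(abs(Z-.04)<.004); rect("block",W[b])
    g=near((.485,-.18),.05)&(S<70)&(Z>.045); stats("steel",W[g])
    for nm,h0,h1,c in(("blue",105,125,(.54,.117)),("yellow",22,35,(.547,.195))):
        k=(H>h0)&(H<h1)&(S>130)&near(c,.04)&(Z>.1); stats(nm,W[k]); k&=(Z>np.percentile(Z[k],97)-.004); stats(nm+"top",W[k])
    o=(H>6)&(H<20)&(S>170)&near((.545,.156),.05)&(Z>.1); stats("orange",W[o])
    rl=(S<60)&(X>.5)&(X<.6)&(Y>-.02)&(Y<.3)&(Z>.1); stats("rail",W[rl])
    k=rl&(Z>np.percentile(Z[rl],90)-.006); q=W[k]; q=q[:,:2]; vx=cv2.fitLine((q*1000).astype(np.float32),cv2.DIST_HUBER,0,.01,.01).ravel(); print("rail line",vx,"yaw",np.degrees(np.arctan2(-vx[0],vx[1])) if vx[1]>0 else np.degrees(np.arctan2(vx[0],-vx[1])), "z",np.median(W[k][:,2]))
E
python3 fit.py
```

```text
== top
red 86 med [ 0.5049 -0.1955  0.1461] lo [ 0.4956 -0.2065  0.12  ] hi [ 0.5142 -0.1863  0.15  ]
redtop 48 med [ 0.5052 -0.1976  0.1473] lo [ 0.4972 -0.2065  0.146 ] hi [ 0.5142 -0.1892  0.1505]
redtop 48 rect mm [ 505.1 -197.6] [19.3 15.4] ang 68.1
block 1051 rect mm [ 493.5 -192.4] [90.  90.5] ang 68.6
steel 64 med [ 0.4867 -0.1896  0.0721] lo [ 0.4803 -0.2003  0.0473] hi [ 0.4944 -0.1782  0.1016]
blue 84 med [0.5517 0.1175 0.1984] lo [0.5435 0.1082 0.1871] hi [0.5584 0.127  0.2014]
bluetop 61 med [0.5517 0.1188 0.199 ] lo [0.5434 0.1098 0.1975] hi [0.5583 0.1274 0.2017]
yellow 131 med [0.5563 0.1925 0.1972] lo [0.549  0.1854 0.163 ] hi [0.5664 0.2052 0.201 ]
yellowtop 68 med [0.5577 0.1959 0.1988] lo [0.5495 0.1869 0.1972] hi [0.5661 0.2058 0.2016]
orange 22 med [0.5542 0.1587 0.1413] lo [0.5491 0.1418 0.134 ] hi [0.5623 0.1769 0.1623]
rail 861 med [0.5482 0.1209 0.1486] lo [0.537  0.0037 0.1098] hi [0.5672 0.292  0.1539]
rail line [  0.0834   0.9965 552.856  140.3194] yaw -4.784914 z 0.15129987618323215
== side
red 227 med [ 0.4994 -0.19    0.1358] lo [ 0.4935 -0.2018  0.111
[... 264 characters left out ...]
-0.1878  0.0668] lo [ 0.4797 -0.1984  0.0472] hi [ 0.5089 -0.1764  0.102 ]
blue 301 med [0.5436 0.1233 0.1904] lo [0.5413 0.1137 0.1635] hi [0.5559 0.132  0.2007]
bluetop 110 med [0.5487 0.1219 0.1995] lo [0.5424 0.1127 0.1969] hi [0.5563 0.1312 0.2012]
yellow 243 med [0.5503 0.1994 0.1962] lo [0.548  0.1903 0.1638] hi [0.563  0.2083 0.2011]
yellowtop 119 med [0.5561 0.1984 0.1998] lo [0.5499 0.1898 0.198 ] hi [0.5634 0.2075 0.2012]
orange 236 med [0.551  0.1597 0.1405] lo [0.5484 0.1453 0.1272] hi [0.5592 0.1787 0.1457]
rail 3610 med [0.5505 0.1903 0.1352] lo [0.5369 0.0079 0.1087] hi [0.5651 0.2939 0.1533]
rail line [  0.0808   0.9967 552.8199 168.3705] yaw -4.6365147 z 0.15175999224929787
```

Call:
{"fn": "arm_command", "kwargs": {"rows": [{"fingers": 100, "travel": [-2, 1.3, 0], "roll": -3}, {"fingers": 100, "travel": [-6, 3.9, 0], "roll": -8}, {"fingers": 100, "travel": [-10, 6.5, 0], "roll": -14}, {"fingers": 100, "travel": [-14, 9.1, 0], "roll": -20}, {"fingers": 100, "travel": [-18, 11.7, 0], "roll": -26}, {"fingers": 100, "travel": [-22, 14.3, 0], "roll": -32}, {"fingers": 100, "travel": [-26, 16.9, 0], "roll": -38}, {"fingers": 100, "travel": [-30, 19.5, 0], "roll": -43}, {"fingers": 100, "travel": [-34, 22, 0], "roll": -46.8}, {"fingers": 100, "travel": [-37.5, 24.2, 0], "roll": -46.8}]}}

```text
time_s: 1.7
tcp_pos: [0.4912, -0.2151, 0.234]
ee_rot: [[-0.364, -0.931, 0.001], [-0.931, 0.364, -0.0], [-0.0, -0.001, -1.0]]
wrist_force: [1.4, -0.2, -0.5]
gripper_width: 0.998
```

```bash
python3 - <<'E'
from h import *
np.set_printoptions(precision=4,suppress=True)
a=[]
for n in("side","top"):
    z=np.load(n+"0.npz"); p=z["p"]; W=cloud(n,z["d"]); hsv=cv2.cvtColor(p,cv2.COLOR_RGB2HSV).astype(int); H,S=hsv[...,0],hsv[...,1]
    yw=np.radians(-4.7); R=np.array([[np.cos(yw),-np.sin(yw)],[np.sin(yw),np.cos(yw)]])
    L=W.copy(); L[...,:2]=(W[...,:2]-[.553,.151])@R; L*=1000
    o=(H>6)&(H<20)&(S>150)&(abs(L[...,1]-8)<30)&(abs(L[...,0])<12)&(L[...,2]>125)
    q=L[o]
    for y in range(-14,32,3):
        s=q[(q[:,1]>=y)&(q[:,1]<y+3)]
        if len(s): print(n,y,len(s),"zmax",np.sort(s[:,2])[-3:].round(1),"x",s[:,0].min().round(1),s[:,0].max().round(1))
    v,u=np.where(o); c=(int(u.mean()),int(v.mean())); print(c)
    a.append(cv2.resize(p[c[1]-25:c[1]+25,c[0]-33:c[0]+33],(660,500),interpolation=cv2.INTER_NEAREST))
save("sad.png",cv2.resize(np.vstack(a),(396,600),interpolation=cv2.INTER_AREA))
s=sense(); print(s["time_s"],s["tcp_pos"],s["ee_rot"])
E
```

```text
side -8 14 zmax [144.5 144.5 144.6] x -4.2 5.5
side -5 23 zmax [145.1 145.3 145.4] x -4.6 5.9
side -2 22 zmax [144.5 144.6 144.8] x -5.8 6.2
side 1 24 zmax [144.6 145.9 146. ] x -5.2 6.2
side 4 25 zmax [145.2 145.7 146. ] x -4.7 6.5
side 7 23 zmax [144.4 145.  145. ] x -4.8 5.8
side 10 22 zmax [144.6 145.  145. ] x -4.9 5.3
side 13 12 zmax [136.2 136.7 137.6] x -5.4 -1.5
side 16 11 zmax [137.  137.1 137.7] x -4.8 -0.8
side 19 20 zmax [143.4 145.  145.2] x -4.5 4.5
side 22 25 zmax [145.1 145.7 146. ] x -4.7 5.5
side 25 18 zmax [144.3 144.5 144.6] x -4.7 4.8
side 28 5 zmax [141.8 144.4 144.5] x -3.3 4.4
(143, 238)
top -11 7 zmax [142.7 142.8 142.9] x -3.3 5.7
top -8 1 zmax [139.] x -2.9 -2.9
top -5 1 zmax [141.] x -3.4 -3.4
top -2 2 zmax [138.8 141.5] x -3.9 -3.3
top 1 1 zmax [137.7] x -3.5 -3.5
top 4 2 zmax [134.8 144.3] x -3.2 6.3
top 7 1 zmax [141.7] x -2.4 -2.4
top 10 3 zmax [134.1 136.9 139.4] x -3.7 4.5
top 16 1 zmax [140.6] x 5.9 5.9
top 19 7 zmax [141.2 141.6 141.9] x -3.3 4.4
(167, 168)
1.7 [ 0.4912 -0.2151  0.234 ] [[-0.3644 -0.9312  0.001 ]
 [-0.9312  0.3644 -0.0001]
 [-0.0002 -0.0009 -1.    ]]
```

View pics/sad.png

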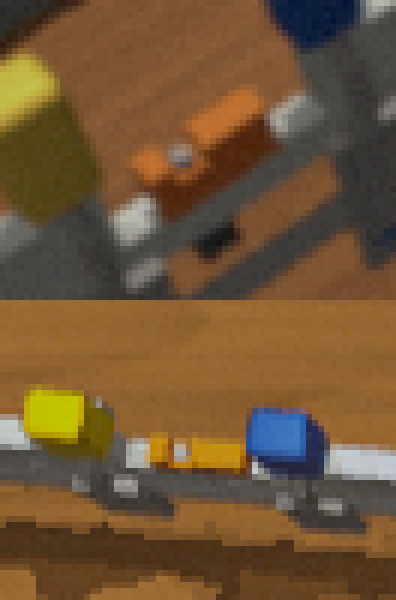

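The saddle shows an orange crest at z≈0.145. The notch with its pin is at about y=+15 mm from the mark (side crop at (180,155), top crop at (180,450)). I'll go above the handle first, then down.

Call:
{"fn": "arm_command", "kwargs": {"rows": [{"fingers": 100, "travel": [-1.1, -0.3, 0]}, {"fingers": 100, "travel": [-2.2, -0.6, 0]}, {"fingers": 100, "travel": [-2.3, -0.6, 0]}, {"fingers": 100, "travel": [-2.3, -0.6, 2]}, {"fingers": 100, "travel": [-2.3, -0.6, 4]}, {"fingers": 100, "travel": [-2.3, -0.6, 4]}, {"fingers": 100, "travel": [-2.3, -0.6, 4]}]}}

```text
validation failed for argument at $.ro...
```

```bash
python3 - <<'E'
from h import *
np.set_printoptions(precision=4,suppress=True)
s=sense(); print(s["time_s"],s["tcp_pos"],s["ee_rot"][:2,1],s["wrist_force"])
p,d=capture("side"); W=cloud("side",d); save("ap.png",cv2.resize(p[50:260,200:440],(700,612))[:600]); 
E
```

```text
1.7 [ 0.4912 -0.2151  0.234 ] [-0.9312  0.3644] [ 1.4175 -0.2486 -0.4898]
```

View pics/ap.png

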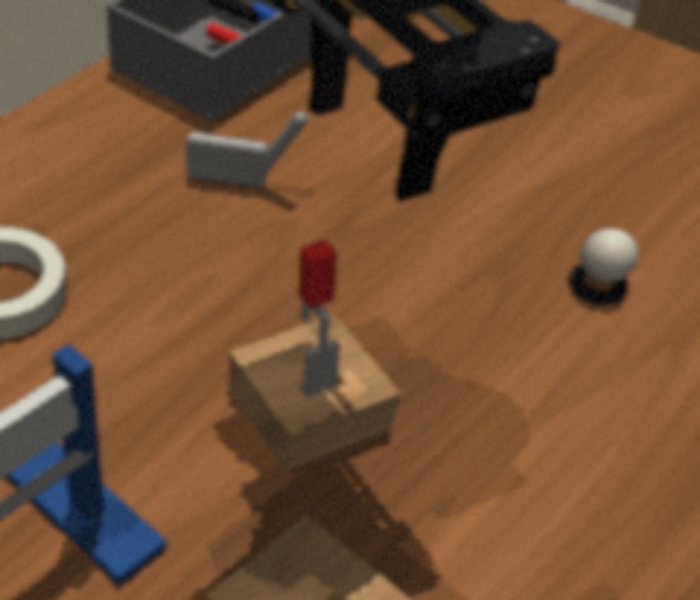

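The arm didn't move, because that call was refused for lacking roll. The picture shows the gripper still short of the red handle at (318,275).

Call:
{"fn": "arm_command", "kwargs": {"rows": [{"fingers": 100, "travel": [-1.1, -0.3, 0], "roll": 0}, {"fingers": 100, "travel": [-2.2, -0.6, 0], "roll": 0}, {"fingers": 100, "travel": [-2.3, -0.6, 0], "roll": 0}, {"fingers": 100, "travel": [-2.3, -0.6, 2], "roll": 0}, {"fingers": 100, "travel": [-2.3, -0.6, 4], "roll": 0}, {"fingers": 100, "travel": [-2.3, -0.6, 4], "roll": 0}, {"fingers": 100, "travel": [-2.3, -0.6, 4], "roll": 0}]}}

```text
time_s: 2.45
tcp_pos: [0.5039, -0.1988, 0.1939]
ee_rot: [[-0.367, -0.93, -0.0], [-0.93, 0.367, -0.001], [0.001, 0.0, -1.0]]
wrist_force: [0.3, -0.7, 0.5]
gripper_width: 1.004
```

```bash
python3 - <<'E'
from station import sense
s=sense(); print(s["tcp_pos"],s["ee_rot"],s["wrist_force"])
E
```

```text
[ 0.5038776  -0.19881158  0.19392395] [[-3.67367560e-01 -9.30075802e-01 -2.79858380e-04]
 [-9.30075619e-01  3.67367664e-01 -5.84440671e-04]
 [ 6.46385045e-04  4.55849123e-05 -9.99999790e-01]] [ 0.2674696  -0.68403765  0.48908669]
```

Call:
{"fn": "arm_command", "kwargs": {"rows": [{"fingers": 100, "travel": [-0.25, 0, 2], "roll": 0}, {"fingers": 100, "travel": [-0.25, 0, 4], "roll": 0}, {"fingers": 80, "travel": [-0.25, 0, 6], "roll": 0}, {"fingers": 60, "travel": [-0.25, 0, 7.2], "roll": 0}, {"fingers": 40, "travel": [-0.25, 0, 7.2], "roll": 0}, {"fingers": 30, "travel": [-0.25, 0, 7.2], "roll": 0}, {"fingers": 26, "travel": [-0.25, 0, 7.2], "roll": 0}, {"fingers": 26, "travel": [-0.25, 0, 7.2], "roll": 0}, {"fingers": 26, "travel": [-0.25, 0, 7.2], "roll": 0}]}}

```text
time_s: 3.35
tcp_pos: [0.5054, -0.1957, 0.1223]
ee_rot: [[-0.366, -0.93, 0.001], [-0.93, 0.366, -0.0], [-0.0, -0.001, -1.0]]
wrist_force: [-0.2, -0.4, -0.2]
gripper_width: 0.45
```

Call:
{"fn": "arm_command", "kwargs": {"rows": [{"fingers": 22, "travel": [0, 0, 0], "roll": 0}, {"fingers": 20, "travel": [0, 0, 0], "roll": 0}, {"fingers": 15, "travel": [0, 0, 0], "roll": 0}, {"fingers": 5, "travel": [0, 0, 0], "roll": 0}, {"fingers": 0, "travel": [0, 0, 0], "roll": 0}, {"fingers": 0, "travel": [0, 0, 0], "roll": 0}]}}

```text
time_s: 3.95
tcp_pos: [0.5029, -0.1952, 0.1218]
ee_rot: [[-0.367, -0.93, -0.005], [-0.93, 0.367, 0.001], [0.001, 0.005, -1.0]]
wrist_force: [-2.7, 2.9, 6.3]
gripper_width: 0.222
```

Call:
{"fn": "arm_command", "kwargs": {"rows": [{"fingers": 0, "travel": [0, 0, 0], "roll": 0}, {"fingers": 0, "travel": [0, 0, -0.5], "roll": 0}, {"fingers": 0, "travel": [0, 0, -1], "roll": 0}, {"fingers": 0, "travel": [0, 0, -1.6], "roll": 0}, {"fingers": 0, "travel": [0, 0, -2.2], "roll": 0}, {"fingers": 0, "travel": [0, 0, -3], "roll": 0}, {"fingers": 0, "travel": [0, 0, -4], "roll": 0}, {"fingers": 0, "travel": [0, 0, -5.5], "roll": 0}, {"fingers": 0, "travel": [0, 0, -7.5], "roll": 0}, {"fingers": 0, "travel": [0, 0, -9.5], "roll": 0}]}}

```text
time_s: 4.95
tcp_pos: [0.5076, -0.1962, 0.2193]
ee_rot: [[-0.366, -0.931, 0.007], [-0.931, 0.366, -0.002], [-0.001, -0.007, -1.0]]
wrist_force: [1.2, 0.7, -1.9]
gripper_width: 0.206
```

Call:
{"fn": "arm_command", "kwargs": {"rows": [{"fingers": 0, "travel": [0, 0, -2], "roll": 0}, {"fingers": 0, "travel": [0, 0, -4], "roll": 0}, {"fingers": 0, "travel": [0, 0, -6], "roll": 0}, {"fingers": 0, "travel": [0, 0, -8], "roll": 0}, {"fingers": 0, "travel": [0, 0, -10], "roll": 0}, {"fingers": 0, "travel": [0, 0, -11.5], "roll": 0}, {"fingers": 0, "travel": [0, 0, -12.3], "roll": 0}, {"fingers": 0, "travel": [0, 0, -12.5], "roll": 0}, {"fingers": 0, "travel": [0, 0, -12.5], "roll": 0}]}}

```text
time_s: 5.85
tcp_pos: [0.5054, -0.1957, 0.3418]
ee_rot: [[-0.366, -0.93, 0.002], [-0.93, 0.366, -0.0], [-0.001, -0.002, -1.0]]
wrist_force: [-0.4, -0.1, -1.3]
gripper_width: 0.202
```

```bash
python3 - <<'E'
from h import *
np.set_printoptions(precision=4,suppress=True)
s=sense(); print(s["tcp_pos"],s["ee_rot"],s["wrist_force"],s["moment"])
p,d=capture("side"); q,e=capture("top"); save("held.png",cv2.resize(np.hstack([p[:260,180:400],q[60:320,250:470]]),(800,473)))
E
```

```text
[ 0.5054 -0.1957  0.3418] [[-0.3665 -0.9304  0.0018]
 [-0.9304  0.3665 -0.0001]
 [-0.0005 -0.0017 -1.    ]] [-0.3624 -0.1472 -1.3481] [ 0.0108  0.0757 -0.0429]
```

View pics/held.png

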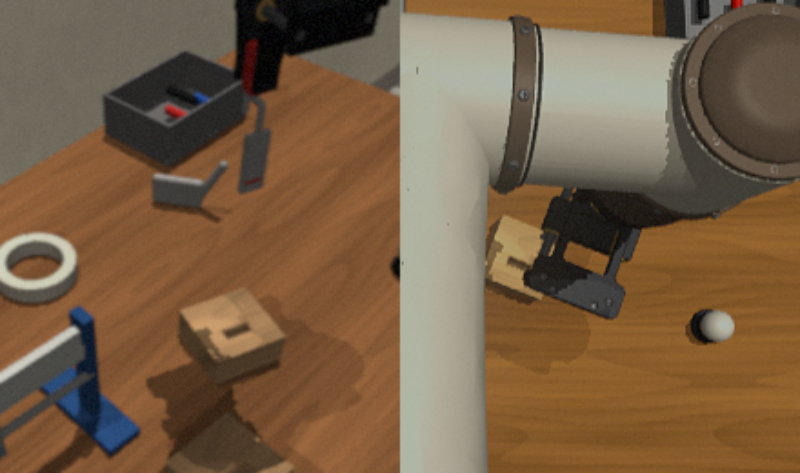

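The red template is in the gripper and the slot is empty: blade at crop (255,165), block at (232,330). I'll check its tilt and offset in the cloud.

```bash
cat > tilt.py <<'E'
from h import *
import sys
np.set_printoptions(precision=4,suppress=True)
s=sense(); t=s["tcp_pos"]; R=s["ee_rot"]
ax=-R[:,1] if R[0,1]<0 else R[:,1]; ax=np.array([ax[0],ax[1],0]); ax/=np.linalg.norm(ax); ay=np.array([-ax[1],ax[0],0])
p,d=capture("side"); W=cloud("side",d)-t; L=1000*np.stack([W@ax,W@ay,W[...,2]],-1)
hsv=cv2.cvtColor(p,cv2.COLOR_RGB2HSV).astype(int); m=(abs(L[...,0])<32)&(abs(L[...,1])<25)&(L[...,2]<-12)&(L[...,2]>-125)
print("tcp",t,"yaw",np.degrees(np.arctan2(ax[1],ax[0])).round(2),"F",s["wrist_force"],"n",m.sum())
for z in range(-125,-12,8):
    q=L[m&(L[...,2]>=z)&(L[...,2]<z+8)]
    if len(q): print(z,len(q),"x",np.percentile(q[:,0],[5,50,95]).round(1),"y",np.percentile(q[:,1],[2,50,98]).round(1),"zmin",q[:,2].min().round(1))
E
python3 tilt.py
```

```text
tcp [ 0.5049 -0.1956  0.3408] yaw -21.5 F [-0.3014 -0.3356 -1.5112] n 628
-117 18 x [-16.6 -15.  -13.3] y [-12.4   3.2  13.5] zmin -112.0
-109 53 x [-16.6 -15.3 -13.3] y [-11.6   1.6  13.1] zmin -108.6
-101 58 x [-16.3 -15.4 -11.9] y [-12.5   2.7  13.5] zmin -100.8
-93 52 x [-15.9 -14.9 -11.9] y [-10.2   2.5  13. ] zmin -92.7
-85 56 x [-16.1 -14.8 -11.7] y [-12.    2.9  13.4] zmin -84.8
-77 63 x [-16.  -15.  -13.4] y [-12.1   1.9  13.6] zmin -76.9
-69 63 x [-16.5 -14.8 -11.6] y [-10.6   2.8  13.5] zmin -68.8
-61 62 x [-16.2 -15.  -11.2] y [-12.2   1.8  12.9] zmin -60.7
-53 51 x [-15.5 -14.   -9.8] y [-11.6   1.9  12.3] zmin -52.8
-45 34 x [-15.9 -12.   11.1] y [-2.3  1.8  4.1] zmin -44.6
-37 41 x [-15.4   8.9  12.6] y [-2.1  1.7  3.9] zmin -36.7
-29 53 x [-15.3  -8.9  11.9] y [-1.7  2.6  4.1] zmin -28.9
-21 21 x [-11.9  -7.1   3.8] y [-1.2  7.7 11. ] zmin -20.8
-13 3 x [-5.2 -2.1  0.5] y [ 9.5 11.  11.1] zmin -12.6
```

Call:
{"fn": "arm_command", "kwargs": {"rows": [{"fingers": 0, "travel": [-1, 0.3, 0], "roll": -0.5}, {"fingers": 0, "travel": [-3, 0.8, 0], "roll": -1.5}, {"fingers": 0, "travel": [-6, 1.5, 0], "roll": -3}, {"fingers": 0, "travel": [-9.5, 2.3, 0], "roll": -5}, {"fingers": 0, "travel": [-13, 3.2, 0], "roll": -7}, {"fingers": 0, "travel": [-16.5, 4, 0], "roll": -9}, {"fingers": 0, "travel": [-20, 4.9, 0], "roll": -11}, {"fingers": 0, "travel": [-23, 5.6, 0], "roll": -13}, {"fingers": 0, "travel": [-26, 6.3, 0], "roll": -15}, {"fingers": 0, "travel": [-28.5, 6.9, 0], "roll": -16.8}]}}

```text
time_s: 7.0
tcp_pos: [0.545, 0.0971, 0.3411]
ee_rot: [[-0.079, -0.997, -0.001], [-0.997, 0.079, 0.0], [0.0, 0.001, -1.0]]
wrist_force: [0.3, -0.3, -1.3]
gripper_width: 0.208
```

```bash
python3 - <<'E'
from station import sense
import numpy as np
s=sense(); t=s["tcp_pos"]; R=s["ee_rot"]; print(t,R.round(3), (R.T@(np.array([.5533,.1545,t[2]])-t)*100).round(2))
E
```

```text
[0.54498316 0.09711831 0.34107693] [[-0.079 -0.997 -0.001]
 [-0.997  0.079  0.   ]
 [ 0.     0.001 -1.   ]] [-5.79 -0.38 -0.  ]
```

Call:
{"fn": "arm_command", "kwargs": {"rows": [{"fingers": 0, "travel": [-1.5, -0.1, 0], "roll": 0}, {"fingers": 0, "travel": [-3, -0.2, 0], "roll": 0}, {"fingers": 0, "travel": [-4.5, -0.3, 0], "roll": 0}, {"fingers": 0, "travel": [-5.5, -0.4, 0], "roll": 0}, {"fingers": 0, "travel": [-5.8, -0.4, 0], "roll": 0}, {"fingers": 0, "travel": [-5.8, -0.4, 0], "roll": 0}, {"fingers": 0, "travel": [-5.8, -0.4, 0], "roll": 0}]}}

```text
time_s: 7.7
tcp_pos: [0.5539, 0.1518, 0.3416]
ee_rot: [[-0.083, -0.997, -0.0], [-0.997, 0.083, -0.0], [0.0, 0.0, -1.0]]
wrist_force: [-0.8, -0.3, -1.3]
gripper_width: 0.204
```

```bash
cat > look.py <<'E'
from h import *
import sys
np.set_printoptions(precision=4,suppress=True)
# everything in rack axes about gap mark estimate (mm), fresh side picture
s=sense(); t=s["tcp_pos"]; yw=np.radians(-4.7); Rw=np.array([[np.cos(yw),-np.sin(yw)],[np.sin(yw),np.cos(yw)]])
def rk(P):
    L=np.array(P)*1000.; L[...,:2]=(np.array(P)[...,:2]*1000-[553,151])@Rw; return L
print("t",s["time_s"],"tcp rack",rk(t),"yaw",np.degrees(np.arctan2(-s["ee_rot"][1,1],-s["ee_rot"][0,1])).round(2),"F",s["wrist_force"].round(1),"M",s["moment"].round(2))
p,d=capture("side"); L=rk(cloud("side",d)); hsv=cv2.cvtColor(p,cv2.COLOR_RGB2HSV).astype(int); H,S,V=[hsv[...,i] for i in range(3)]
x,y,z=L[...,0],L[...,1],L[...,2]
def st(n,m):
    if m.sum()>4: q=L[m]; print(n,m.sum(),"p5",np.percentile(q,5,0).round(1),"med",np.median(q,0).round(1),"p95",np.percentile(q,95,0).round(1))
    else: print(n,m.sum())
st("orange",(H>6)&(H<20)&(S>150)&(abs(y-8)<30)&(abs(x)<12)&(z>125))
st("orange top",(H>6)&(H<20)&(S>150)&(abs(y-8)<30)&(abs(x)<12)&(z>143))
st("railtop R",(S<60)&(abs(x)<20)&(y>-120)&(y<-50)&(z>149)&(z<160))
st("railfront",(S<60)&(x<0)&(x>-20)&(y>-120)&(y<-50)&(z>125)&(z<140))
st("blue",(H>105)&(H<125)&(S>130)&(abs(y+31)<25)&(abs(x)<20)&(z>160))
st("yellow",(H>22)&(H<35)&(S>130)&(abs(y-47)<25)&(abs(x)<20)&(z>160))
tr=rk(t)
st("bladeB",(S<60)&(abs(x-tr[0])<30)&(abs(y+31)<17)&(z>85)&(z<125)&(x<0))
st("bladeY",(S<60)&(abs(x-tr[0])<30)&(abs(y-47)<17)&(z>85)&(z<125)&(x<0))
st("bladeRed",(S<60)&(abs(x-tr[0]+12)<8)&(abs(y-tr[1])<22)&(z<tr[2]-60)&(z>tr[2]-108))
if len(sys.argv)>1: save(sys.argv[1],cv2.resize(p[110:310,60:280],(660,600)))
E
python3 look.py l1.png
```

```text
t 7.7 tcp rack [  0.8369   0.8752 341.6279] yaw -4.73 F [-0.8 -0.3 -1.3] M [0.06 0.09 0.04]
orange 283 p5 [-11.4  -6.2 127.9] med [ -3.3   8.8 142.7] p95 [  5.3  26.8 468.6]
orange top 121 p5 [-11.8  -9.1 143.3] med [ -1.9   6.6 144.6] p95 [  6.   28.  478.1]
railtop R 240 p5 [  -4.4 -115.2  149.9] med [ -0.1 -83.4 152.1] p95 [  5.6 -53.9 153.4]
railfront 215 p5 [  -4.7 -116.3  125.7] med [ -3.7 -82.9 132.4] p95 [ -2.7 -52.8 139.2]
blue 366 p5 [-15.1 -36.9 165.2] med [ -7.5 -26.1 195.5] p95 [  3.  -10.  480.9]
yellow 195 p5 [-13.8  26.5 165.7] med [ -7.5  46.6 190.6] p95 [  3.5  56.5 486.5]
bladeB 289 p5 [-14.5 -42.4  86.6] med [-13.3 -28.2 111.6] p95 [ -3.3 -17.  123.8]
bladeY 341 p5 [-14.7  33.8  86.6] med [-13.4  48.2 111.3] p95 [ -3.2  60.7 123.5]
bladeRed 472 p5 [-15.2 -10.8 236.4] med [-14.1   1.6 261.4] p95 [-12.6  13.2 279.9]
```

View pics/l1.png

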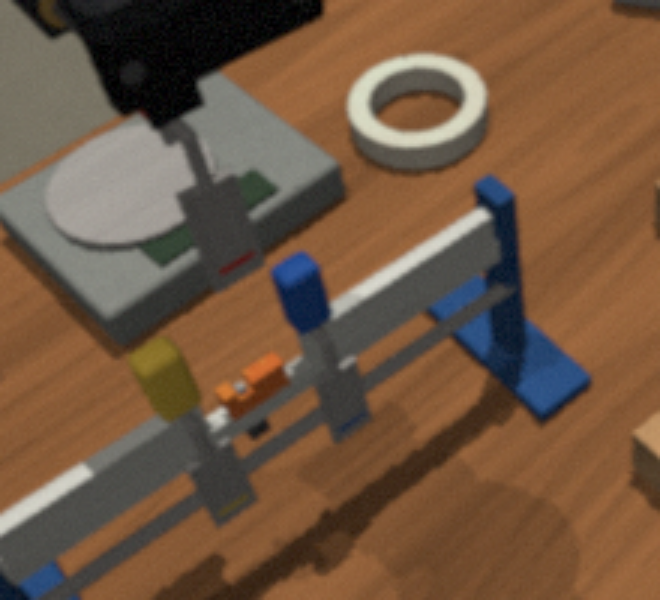

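Picture: the red blade hangs clear above the gap at (220,230), with blue at (300,290), yellow at (165,380) and the saddle at (250,385) with its notch at (238,388). The x alignment matches the neighbours within 1 mm, so I'll lower to just above the crest.

Call:
{"fn": "arm_command", "kwargs": {"rows": [{"fingers": 0, "travel": [0, 0, 1], "roll": 0}, {"fingers": 0, "travel": [0, 0, 3], "roll": 0}, {"fingers": 0, "travel": [0, 0, 5], "roll": 0}, {"fingers": 0, "travel": [0, 0, 7], "roll": 0}, {"fingers": 0, "travel": [0, 0, 9], "roll": 0}, {"fingers": 0, "travel": [0, 0, 11], "roll": 0}, {"fingers": 0, "travel": [0, 0, 12.5], "roll": 0}, {"fingers": 0, "travel": [0, 0, 13.2], "roll": 0}, {"fingers": 0, "travel": [0, 0, 13.5], "roll": 0}, {"fingers": 0, "travel": [0, 0, 13.5], "roll": 0}]}}

```text
time_s: 8.75
tcp_pos: [0.5541, 0.1522, 0.2066]
ee_rot: [[-0.082, -0.997, 0.0], [-0.997, 0.082, -0.0], [0.0, -0.0, -1.0]]
wrist_force: [0.4, -0.3, -2.2]
gripper_width: 0.207
```

```bash
python3 look.py l2.png
```

```text
t 8.75 tcp rack [  0.985    1.2582 206.5798] yaw -4.7 F [ 0.4 -0.3 -2.2] M [0.04 0.1  0.01]
orange 144 p5 [-11.2  -7.1 128.2] med [ -3.2  20.3 143.1] p95 [  5.3  36.3 325.7]
orange top 72 p5 [-11.6  -9.4 143.4] med [ -0.5  19.5 144.6] p95 [  5.1  37.5 356. ]
railtop R 217 p5 [  -4.3 -116.8  150. ] med [ -0.6 -88.  152. ] p95 [  5.1 -54.3 153.6]
railfront 208 p5 [  -4.9 -115.6  126.1] med [ -3.8 -83.8 132.6] p95 [ -2.8 -53.2 139.4]
blue 46 p5 [-18.4 -34.  160.6] med [-11.  -22.8 302.7] p95 [ -7.   -8.7 373.4]
yellow 183 p5 [ -9.   29.  164.3] med [ -7.4  46.3 190.6] p95 [  4.1  56.7 313.1]
bladeB 283 p5 [-14.4 -42.6  87.2] med [-13.4 -28.8 111.7] p95 [ -3.3 -17.6 123.7]
bladeY 336 p5 [-14.8  33.7  86.6] med [-13.4  48.1 112.3] p95 [ -3.3  60.6 123.8]
bladeRed 318 p5 [-15.2 -18.8 101.7] med [-14.1   0.9 122.8] p95 [ -3.9  16.  143.6]
```

View pics/l2.png

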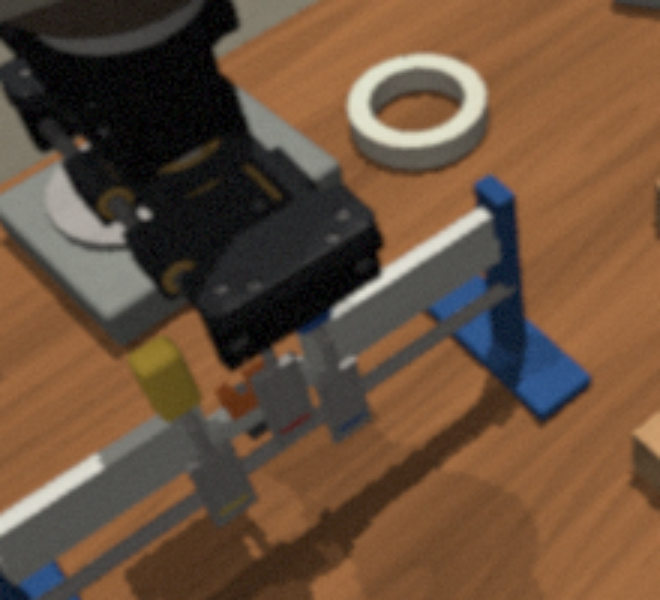

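The picture shows the red blade in the gap, between blue (345,400) and yellow (220,480) and in front of the rail at (285,395). No contact yet. I'll lower to just above the predicted contact height.

Call:
{"fn": "arm_command", "kwargs": {"rows": [{"fingers": 0, "travel": [-0.15, 0.05, 0.5], "roll": 0}, {"fingers": 0, "travel": [-0.15, 0.05, 1.2], "roll": 0}, {"fingers": 0, "travel": [-0.15, 0.05, 1.9], "roll": 0}, {"fingers": 0, "travel": [-0.15, 0.05, 2.5], "roll": 0}, {"fingers": 0, "travel": [-0.15, 0.05, 2.9], "roll": 0}, {"fingers": 0, "travel": [-0.15, 0.05, 3.0], "roll": 0}, {"fingers": 0, "travel": [-0.15, 0.05, 3.0], "roll": 0}]}}

```text
time_s: 9.5
tcp_pos: [0.5536, 0.1538, 0.1764]
ee_rot: [[-0.082, -0.997, -0.0], [-0.997, 0.082, -0.0], [0.0, 0.0, -1.0]]
wrist_force: [-0.1, 0.0, -0.9]
gripper_width: 0.202
```

Call:
{"fn": "arm_command", "kwargs": {"rows": [{"fingers": 0, "travel": [0, 0, 0], "roll": 0}, {"fingers": 0, "travel": [0, 0, 0.05], "roll": 0}, {"fingers": 0, "travel": [0, 0, 0.1], "roll": 0}, {"fingers": 0, "travel": [0, 0, 0.15], "roll": 0}, {"fingers": 0, "travel": [0, 0, 0.15], "roll": 0}, {"fingers": 0, "travel": [0, 0, 0.15], "roll": 0}]}}

```text
time_s: 10.1
tcp_pos: [0.5536, 0.1539, 0.1751]
ee_rot: [[-0.082, -0.997, 0.0], [-0.997, 0.082, -0.0], [0.0, -0.0, -1.0]]
wrist_force: [-0.6, -0.1, -1.5]
gripper_width: 0.209
```

Call:
{"fn": "arm_command", "kwargs": {"rows": [{"fingers": 0, "travel": [0, 0, 0.05], "roll": 0}, {"fingers": 0, "travel": [0, 0, 0.1], "roll": 0}, {"fingers": 0, "travel": [0, 0, 0.15], "roll": 0}, {"fingers": 0, "travel": [0, 0, 0.2], "roll": 0}, {"fingers": 0, "travel": [0, 0, 0.2], "roll": 0}, {"fingers": 0, "travel": [0, 0, 0.2], "roll": 0}]}}

```text
time_s: 10.7
tcp_pos: [0.5536, 0.1539, 0.173]
ee_rot: [[-0.082, -0.997, -0.0], [-0.997, 0.082, -0.0], [0.0, 0.0, -1.0]]
wrist_force: [0.2, 0.3, -2.5]
gripper_width: 0.206
```

Call:
{"fn": "arm_command", "kwargs": {"rows": [{"fingers": 0, "travel": [0, 0, 0.05], "roll": 0}, {"fingers": 0, "travel": [0, 0, 0.1], "roll": 0}, {"fingers": 0, "travel": [0, 0, 0.1], "roll": 0}, {"fingers": 0, "travel": [0, 0, 0.1], "roll": 0}]}}

```text
time_s: 11.1
tcp_pos: [0.5536, 0.1538, 0.172]
ee_rot: [[-0.082, -0.997, -0.0], [-0.997, 0.082, -0.0], [0.0, 0.0, -1.0]]
wrist_force: [0.3, -0.3, -1.7]
gripper_width: 0.2
```

Call:
{"fn": "arm_command", "kwargs": {"rows": [{"fingers": 0, "travel": [0, 0, 0.05], "roll": 0}, {"fingers": 0, "travel": [0, 0, 0.1], "roll": 0}, {"fingers": 0, "travel": [0, 0, 0.1], "roll": 0}, {"fingers": 0, "travel": [0, 0, 0.1], "roll": 0}]}}

```text
time_s: 11.5
tcp_pos: [0.5537, 0.1539, 0.1714]
ee_rot: [[-0.082, -0.997, 0.0], [-0.997, 0.082, 0.0], [-0.0, -0.0, -1.0]]
wrist_force: [-0.3, 0.8, 0.1]
gripper_width: 0.202
```

Call:
{"fn": "arm_command", "kwargs": {"rows": [{"fingers": 0, "travel": [0, 0, 0.03], "roll": 0}, {"fingers": 0, "travel": [0, 0, 0.05], "roll": 0}, {"fingers": 0, "travel": [0, 0, 0.05], "roll": 0}, {"fingers": 0, "travel": [0, 0, 0.05], "roll": 0}]}}

```text
time_s: 11.9
tcp_pos: [0.5537, 0.1539, 0.1709]
ee_rot: [[-0.082, -0.997, 0.0], [-0.997, 0.082, 0.0], [-0.0, -0.0, -1.0]]
wrist_force: [0.4, -0.3, 2.4]
gripper_width: 0.204
```

Call:
{"fn": "arm_command", "kwargs": {"rows": [{"fingers": 0, "travel": [-0.08, 0, 0], "roll": 0}, {"fingers": 0, "travel": [-0.16, 0, 0], "roll": 0}, {"fingers": 0, "travel": [-0.24, 0, 0], "roll": 0}, {"fingers": 0, "travel": [-0.32, 0, 0], "roll": 0}, {"fingers": 0, "travel": [-0.4, 0, 0], "roll": 0}, {"fingers": 0, "travel": [-0.48, 0, 0], "roll": 0}, {"fingers": 0, "travel": [-0.56, 0, 0], "roll": 0}, {"fingers": 0, "travel": [-0.64, 0, 0], "roll": 0}, {"fingers": 0, "travel": [-0.7, 0, 0], "roll": 0}, {"fingers": 0, "travel": [-0.7, 0, 0], "roll": 0}]}}

```text
time_s: 12.9
tcp_pos: [0.5542, 0.161, 0.1706]
ee_rot: [[-0.082, -0.997, 0.0], [-0.997, 0.082, 0.0], [-0.0, -0.0, -1.0]]
wrist_force: [-0.6, -2.4, 3.6]
gripper_width: 0.204
```

Call:
{"fn": "arm_command", "kwargs": {"rows": [{"fingers": 0, "travel": [-0.05, 0, 0], "roll": 0}, {"fingers": 0, "travel": [-0.1, 0, 0], "roll": 0}, {"fingers": 0, "travel": [-0.15, 0, 0], "roll": 0}, {"fingers": 0, "travel": [-0.2, 0, 0], "roll": 0}, {"fingers": 0, "travel": [-0.25, 0, 0], "roll": 0}, {"fingers": 0, "travel": [-0.25, 0, 0], "roll": 0}]}}

```text
time_s: 13.5
tcp_pos: [0.5544, 0.1634, 0.1706]
ee_rot: [[-0.082, -0.997, -0.0], [-0.997, 0.082, 0.0], [-0.0, 0.0, -1.0]]
wrist_force: [-0.4, -3.5, 4.5]
gripper_width: 0.209
```

Call:
{"fn": "arm_command", "kwargs": {"rows": [{"fingers": 0, "travel": [-0.05, 0, 0], "roll": 0}, {"fingers": 0, "travel": [-0.1, 0, 0], "roll": 0}, {"fingers": 0, "travel": [-0.1, 0, 0], "roll": 0}]}}

```text
time_s: 13.8
tcp_pos: [0.5546, 0.1656, 0.1699]
ee_rot: [[-0.082, -0.997, 0.001], [-0.997, 0.082, 0.002], [-0.002, -0.0, -1.0]]
wrist_force: [-0.4, 1.0, 0.2]
gripper_width: 0.205
```

Vertical force dropped from 4.5 to 0.2 N and the hook dipped, so it is over the notch. I'll probe downward.

Call:
{"fn": "arm_command", "kwargs": {"rows": [{"fingers": 0, "travel": [0, 0, 0.03], "roll": 0}, {"fingers": 0, "travel": [0, 0, 0.07], "roll": 0}, {"fingers": 0, "travel": [0, 0, 0.1], "roll": 0}, {"fingers": 0, "travel": [0, 0, 0.1], "roll": 0}]}}

```text
time_s: 14.2
tcp_pos: [0.5547, 0.165, 0.1697]
ee_rot: [[-0.082, -0.997, 0.001], [-0.997, 0.082, 0.001], [-0.001, -0.001, -1.0]]
wrist_force: [-0.1, 3.8, 0.5]
gripper_width: 0.207
```

The force on the tool points left (+y), so the rod is resting on the right edge. I'll shift 0.6 mm further left.

Call:
{"fn": "arm_command", "kwargs": {"rows": [{"fingers": 0, "travel": [-0.03, 0, 0], "roll": 0}, {"fingers": 0, "travel": [-0.06, 0, 0], "roll": 0}, {"fingers": 0, "travel": [-0.06, 0, 0], "roll": 0}, {"fingers": 0, "travel": [-0.06, 0, 0], "roll": 0}]}}

```text
time_s: 14.6
tcp_pos: [0.5547, 0.165, 0.1696]
ee_rot: [[-0.082, -0.997, 0.0], [-0.997, 0.082, 0.0], [-0.0, -0.0, -1.0]]
wrist_force: [-0.2, 4.0, 1.9]
gripper_width: 0.204
```

Call:
{"fn": "arm_command", "kwargs": {"rows": [{"fingers": 0, "travel": [-0.03, 0, 0], "roll": 0}, {"fingers": 0, "travel": [-0.06, 0, 0], "roll": 0}, {"fingers": 0, "travel": [-0.08, 0, 0], "roll": 0}, {"fingers": 0, "travel": [-0.08, 0, 0], "roll": 0}]}}

```text
time_s: 15.0
tcp_pos: [0.5546, 0.1655, 0.1696]
ee_rot: [[-0.082, -0.997, 0.0], [-0.997, 0.082, -0.0], [0.0, -0.0, -1.0]]
wrist_force: [0.6, 2.2, 1.4]
gripper_width: 0.203
```

```bash
python3 look.py
```

```text
t 15.0 tcp rack [  0.4214  14.6027 169.5961] yaw -4.7 F [0.6 2.2 1.4] M [ 0.67 -0.14  0.02]
orange 9 p5 [-10.9   2.  261.1] med [ -7.5  21.  266.9] p95 [  1.7  37.9 300.8]
orange top 9 p5 [-10.9   2.  261.1] med [ -7.5  21.  266.9] p95 [  1.7  37.9 300.8]
railtop R 200 p5 [  -4.3 -116.9  149.7] med [ -0.1 -91.  152.1] p95 [  5.6 -65.  153.6]
railfront 177 p5 [  -4.7 -117.   125.8] med [ -3.7 -88.7 131.9] p95 [ -2.7 -63.  139.1]
blue 6 p5 [-12.9 -38.8 198.5] med [ -3.5 -37.7 200. ] p95 [  0.9 -14.1 272.1]
yellow 128 p5 [-13.2  36.8 163.4] med [ -7.6  50.9 181.4] p95 [ -0.9  57.  293.3]
bladeB 217 p5 [-14.6 -40.6  86.5] med [-13.6 -29.1 104.5] p95 [-11.5 -17.6 123.1]
bladeY 312 p5 [-14.7  36.6  86.4] med [-13.5  49.5 109.4] p95 [ -3.4  60.8 123.6]
bladeRed 267 p5 [-15.6   2.   65.2] med [-14.6  15.8  88.3] p95 [ -6.5  32.9 107.2]
```

Call:
{"fn": "arm_command", "kwargs": {"rows": [{"fingers": 0, "travel": [-0.03, 0, 0], "roll": 0}, {"fingers": 0, "travel": [-0.06, 0, 0], "roll": 0}, {"fingers": 0, "travel": [-0.06, 0, 0], "roll": 0}, {"fingers": 0, "travel": [-0.06, 0, 0], "roll": 0}]}}

```text
time_s: 15.45
tcp_pos: [0.5544, 0.1661, 0.1694]
ee_rot: [[-0.082, -0.997, -0.001], [-0.997, 0.082, -0.0], [0.0, 0.001, -1.0]]
wrist_force: [0.9, 1.5, -0.2]
gripper_width: 0.205
```

Call:
{"fn": "arm_command", "kwargs": {"rows": [{"fingers": 0, "travel": [0, 0, 0.03], "roll": 0}, {"fingers": 0, "travel": [0, 0, 0.05], "roll": 0}, {"fingers": 0, "travel": [0, 0, 0.05], "roll": 0}, {"fingers": 0, "travel": [0, 0, 0.05], "roll": 0}]}}

```text
time_s: 15.85
tcp_pos: [0.5544, 0.1663, 0.1689]
ee_rot: [[-0.082, -0.997, -0.0], [-0.997, 0.082, -0.0], [0.0, 0.0, -1.0]]
wrist_force: [0.6, 0.9, -0.1]
gripper_width: 0.202
```

Call:
{"fn": "arm_command", "kwargs": {"rows": [{"fingers": 0, "travel": [-0.02, 0, 0.03], "roll": 0}, {"fingers": 0, "travel": [-0.03, 0, 0.06], "roll": 0}, {"fingers": 0, "travel": [-0.03, 0, 0.1], "roll": 0}, {"fingers": 0, "travel": [-0.03, 0, 0.1], "roll": 0}]}}

```text
time_s: 16.25
tcp_pos: [0.5545, 0.1666, 0.1679]
ee_rot: [[-0.082, -0.997, -0.0], [-0.997, 0.082, -0.0], [0.0, 0.0, -1.0]]
wrist_force: [0.3, 1.7, -1.0]
gripper_width: 0.207
```

Sinking freely. I'll continue 2 mm.

Call:
{"fn": "arm_command", "kwargs": {"rows": [{"fingers": 0, "travel": [-0.02, 0, 0.05], "roll": 0}, {"fingers": 0, "travel": [-0.03, 0, 0.1], "roll": 0}, {"fingers": 0, "travel": [-0.03, 0, 0.15], "roll": 0}, {"fingers": 0, "travel": [-0.03, 0, 0.2], "roll": 0}, {"fingers": 0, "travel": [-0.03, 0, 0.2], "roll": 0}]}}

```text
time_s: 16.75
tcp_pos: [0.5546, 0.1668, 0.1659]
ee_rot: [[-0.082, -0.997, -0.0], [-0.997, 0.082, -0.0], [0.0, 0.0, -1.0]]
wrist_force: [0.5, 0.5, -0.2]
gripper_width: 0.204
```

Call:
{"fn": "arm_command", "kwargs": {"rows": [{"fingers": 0, "travel": [0, 0, 0.05], "roll": 0}, {"fingers": 0, "travel": [0, 0, 0.1], "roll": 0}, {"fingers": 0, "travel": [0, 0, 0.15], "roll": 0}, {"fingers": 0, "travel": [0, 0, 0.15], "roll": 0}, {"fingers": 0, "travel": [0, 0, 0.15], "roll": 0}]}}

```text
time_s: 17.25
tcp_pos: [0.5546, 0.1669, 0.1646]
ee_rot: [[-0.082, -0.997, -0.0], [-0.997, 0.082, -0.0], [0.0, 0.0, -1.0]]
wrist_force: [-0.3, 1.2, -0.1]
gripper_width: 0.204
```

Call:
{"fn": "arm_command", "kwargs": {"rows": [{"fingers": 0, "travel": [0, 0, 0.03], "roll": 0}, {"fingers": 0, "travel": [0, 0, 0.06], "roll": 0}, {"fingers": 0, "travel": [0, 0, 0.06], "roll": 0}, {"fingers": 0, "travel": [0, 0, 0.06], "roll": 0}]}}

```text
time_s: 17.65
tcp_pos: [0.5547, 0.1669, 0.1642]
ee_rot: [[-0.082, -0.997, 0.0], [-0.997, 0.082, -0.0], [0.0, -0.0, -1.0]]
wrist_force: [-1.5, 0.0, 1.8]
gripper_width: 0.205
```

Call:
{"fn": "arm_command", "kwargs": {"rows": [{"fingers": 0, "travel": [0, 0, 0.02], "roll": 0}, {"fingers": 0, "travel": [0, 0, 0.04], "roll": 0}, {"fingers": 0, "travel": [0, 0, 0.04], "roll": 0}, {"fingers": 0, "travel": [0, 0, 0.04], "roll": 0}]}}

```text
time_s: 18.05
tcp_pos: [0.5547, 0.1669, 0.1638]
ee_rot: [[-0.082, -0.997, 0.0], [-0.997, 0.082, 0.0], [-0.0, -0.0, -1.0]]
wrist_force: [-0.6, 0.9, 3.9]
gripper_width: 0.203
```

Stiff contact 7.2 mm below the crest contact equals the notch depth, so the hook is home. I'll ease the press to ~2 N and open.

Call:
{"fn": "arm_command", "kwargs": {"rows": [{"fingers": 0, "travel": [0, 0, -0.03], "roll": 0}, {"fingers": 0, "travel": [0, 0, -0.05], "roll": 0}, {"fingers": 0, "travel": [0, 0, -0.05], "roll": 0}, {"fingers": 0, "travel": [0, 0, -0.05], "roll": 0}]}}

```text
time_s: 18.45
tcp_pos: [0.5547, 0.1669, 0.164]
ee_rot: [[-0.082, -0.997, -0.0], [-0.997, 0.082, -0.0], [0.0, 0.0, -1.0]]
wrist_force: [-0.6, 1.3, 2.7]
gripper_width: 0.203
```

Call:
{"fn": "arm_command", "kwargs": {"rows": [{"fingers": 21, "travel": [0, 0, 0], "roll": 0}, {"fingers": 24, "travel": [0, 0, 0], "roll": 0}, {"fingers": 30, "travel": [0, 0, 0], "roll": 0}, {"fingers": 40, "travel": [0, 0, 0], "roll": 0}, {"fingers": 50, "travel": [0, 0, 0], "roll": 0}, {"fingers": 50, "travel": [0, 0, 0], "roll": 0}, {"fingers": 50, "travel": [0, 0, 0], "roll": 0}]}}

```text
time_s: 19.15
tcp_pos: [0.5547, 0.1669, 0.164]
ee_rot: [[-0.082, -0.997, -0.0], [-0.997, 0.082, -0.0], [0.0, 0.0, -1.0]]
wrist_force: [-0.2, 0.7, 0.2]
gripper_width: 0.489
```

Released. I'll rise straight up.

Call:
{"fn": "arm_command", "kwargs": {"rows": [{"fingers": 50, "travel": [0, 0, -0.5], "roll": 0}, {"fingers": 50, "travel": [0, 0, -1.5], "roll": 0}, {"fingers": 50, "travel": [0, 0, -3], "roll": 0}, {"fingers": 50, "travel": [0, 0, -5], "roll": 0}, {"fingers": 50, "travel": [0, 0, -7.5], "roll": 0}, {"fingers": 50, "travel": [0, 0, -10.5], "roll": 0}, {"fingers": 50, "travel": [0, 0, -13.5], "roll": 0}, {"fingers": 50, "travel": [0, 0, -16], "roll": 0}, {"fingers": 50, "travel": [0, 0, -18], "roll": 0}, {"fingers": 50, "travel": [0, 0, -18], "roll": 0}]}}

```text
time_s: 20.15
tcp_pos: [0.5559, 0.1672, 0.3487]
ee_rot: [[-0.082, -0.997, 0.008], [-0.997, 0.082, 0.003], [-0.004, -0.008, -1.0]]
wrist_force: [-0.5, -0.5, 0.0]
gripper_width: 0.5
```

```bash
python3 - <<'E'
import subprocess
E
python3 look.py end.png; python3 - <<'E'
from h import *
p,d=capture("side"); W=cloud("side",d); yw=np.radians(-4.7); R=np.array([[np.cos(yw),-np.sin(yw)],[np.sin(yw),np.cos(yw)]])
L=W*1000; L[...,:2]=(W[...,:2]*1000-[553,151])@R
h=cv2.cvtColor(p,cv2.COLOR_RGB2HSV).astype(int)
for n,m in(("red",((h[...,0]<6)|(h[...,0]>174))&(h[...,1]>150)),("blue",(h[...,0]>105)&(h[...,0]<125)&(h[...,1]>130)),("yellow",(h[...,0]>22)&(h[...,0]<35)&(h[...,1]>130))):
    m&=(abs(L[...,0])<25)&(abs(L[...,1]-8)<65)&(L[...,2]>155)&(L[...,2]<215); q=L[m]; print(n,m.sum(),np.percentile(q,3,0).round(1),np.percentile(q,97,0).round(1))
E
```

```text
t 20.15 tcp rack [  1.5484  16.4194 348.6938] yaw -4.68 F [-0.5 -0.5  0. ] M [-0.02  0.1  -0.01]
orange 214 p5 [-10.5  -5.2 128.2] med [ -3.5   8.3 142.8] p95 [  4.9  27.8 467.3]
orange top 101 p5 [-11.6  -4.9 143.4] med [ -1.4  18.9 159.3] p95 [  5.4  28.4 483.3]
railtop R 244 p5 [  -4.2 -114.7  149.7] med [  0.1 -83.1 152. ] p95 [  5.8 -53.2 153.7]
railfront 214 p5 [  -4.8 -116.4  125.8] med [ -3.7 -84.5 132.9] p95 [ -2.6 -53.3 139.2]
blue 307 p5 [ -8.9 -37.1 164.8] med [ -7.3 -28.1 190.3] p95 [  3.6 -19.4 200.7]
yellow 206 p5 [-15.4  27.4 165.7] med [ -7.6  46.2 195.7] p95 [  1.1  56.2 487.3]
bladeB 293 p5 [-14.5 -42.8  86.7] med [-13.3 -28.5 111.4] p95 [ -3.4 -17.3 123.9]
bladeY 342 p5 [-14.6  33.6  86.7] med [-13.3  48.2 111.9] p95 [ -3.4  60.9 123.7]
bladeRed 0
red 325 [-10.    6.5 157. ] [  4.   26.  191.7]
blue 301 [ -8.9 -37.4 162.8] [  4.5 -19.6 201. ]
yellow 154 [ -8.9  39.5 164. ] [  4.4  56.7 201. ]
```

View pics/end.png

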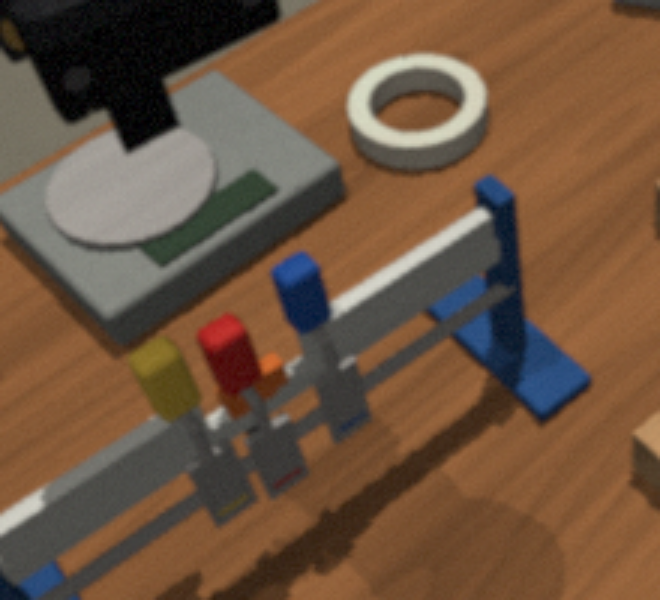

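The red template hangs between yellow and blue at (232,355). Its handle top is at 191.7 mm (192 expected when home), and the neighbours are unchanged. I'll let the arm settle and hand in.

Call:
{"fn": "arm_command", "kwargs": {"rows": [{"fingers": 50, "travel": [0, 0, 0], "roll": 0}, {"fingers": 50, "travel": [0, 0, 0], "roll": 0}, {"fingers": 50, "travel": [0, 0, 0], "roll": 0}]}}

```text
time_s: 20.55
tcp_pos: [0.5544, 0.1668, 0.3431]
ee_rot: [[-0.082, -0.997, -0.002], [-0.997, 0.082, -0.001], [0.001, 0.002, -1.0]]
wrist_force: [-0.9, -0.0, -1.2]
gripper_width: 0.498
```

```bash
python3 -c "
from station import *
print(finish_job())"
```

```text
the job is handed in; nothing more can be done
None
```

The red template hangs on the rack between blue and yellow with its hook home in the notch, and the job is handed in at about 20.6 s.

I took it from the right-hand block and lowered it through the gap onto the saddle crest. I then slid it left with about 4–6 N until the vertical force dropped at the notch. There the rod caught on the notch's right edge (about 4 N sideways), and small shifts to the left freed it. It sank to a stiff stop about 7.2 mm below where it first touched the crest, which matches the 7 mm notch depth. I held it there with about 5 N, eased off, opened the fingers and rose clear.

- **Seating:** the red handle's top is at 191.7 mm, against about 192 mm expected when fully home.
- **Neighbours:** blue and yellow blades are within about 0.5 mm of where they started, which is within measurement noise.
- **Forces:** readings on the rack stayed under about 6 N. They were taken only at the end of each move, so a brief peak in between would not show.
- **Pin:** I could not read the seat pin directly. That it is pressed is inferred from the sink depth and the handle height.

One move call was refused early on because it lacked a roll value; the arm did not move, and nothing else failed.

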